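# Free a nut turntable: knock down the lock pin, then hold out the index plunger

### The job

The nut turntable is locked by a red lock pin and a blue index plunger. First knock the red lock pin fully down with the mallet (never push it with the gripper) and put the mallet back on the black mat; only then pull the blue plunger all the way up, clear of its hole in the disc, and finish while still holding it up so that a workmate can turn the table. Leave the two nuts on the disc, the washers and the box of bolts where they are.

Things in the scene. Friction and masses are not known exactly. Their poses are not given: they have to be found in the camera images.
- mallet_grip (a point): Loose mallet, 0.33 to 0.53 kg, standing on the square face of its head on the mat with its handle level. White block head 52 x 52 mm, 90 mm tall; wooden handle with flat sides, 22 mm wide, 26 mm tall, 160 mm long. This point is the place to grip: in the middle of the handle's section, 58 mm from the head's axis (32 mm from the head's side) and 50 mm above the lower face of the head. Axes: x along the handle towards the head, y across the handle, z up along the head's axis
- mallet_face (a point): centre of the lower, striking face of the mallet's head; same axes as mallet_grip, from which it lies 58 mm along x and 50 mm down
- mat: fixed black rubber mat, 280 x 180 mm (its x, y), 4 mm thick, origin at the centre of its underside; the mallet starts on it and goes back onto it. Mat and turntable change sides of the bench from run to run
- mallet: the mallet as a whole; origin the same as mallet_face, axes as mallet_grip
- fixture: fixed turntable: yellow base 200 x 290 mm (x, y), 16 mm thick, origin at the centre of its underside, z up. Steel disc 160 mm in diameter, top at z 40 mm, around the z axis. Lock pin at x 0, y -110 mm in a round grey boss 40 mm in diameter, top at z 55 mm. Plunger at x 0, y +66 mm, carried over the disc by a grey bracket 36 mm wide (column at y 98 to 122 mm, arm along y from y 42 to 122 mm, arm top at z 100 mm) with a brass sleeve 22 mm in diameter up to z 115 mm
- lock_pin (a joint): red lock pin, m pushed down: 0 raised, 0.016 fully down at its stop. It starts at 0 to 0.004. A friction sleeve and a light spring: it takes 12 to 15 N to move and stays where it is driven
- pin_top (a point): centre of the flat top of the red lock pin's cap, 20 mm in diameter; 74 mm above the bench when raised, 58 mm when fully down (3 mm above its boss)
- plunger (a joint): blue index plunger, m pulled straight up: 0 seated in its disc hole, 0.020 at its upper stop. Spring return, about 4.5 N at rest to 9.5 N at the stop; it snaps back when released
- plunger_knob (a point): centre of the plunger's blue round knob, 32 mm in diameter, 30 mm tall, on a vertical axis; seated, the knob spans 118 to 148 mm above the bench, just over the brass sleeve. Moves up with the plunger
- nut_a: loose big hexagon nut lying on the turntable's disc, 55 mm across flats, 29 mm tall, origin at the centre of its underside; leave it there
- nut_b: a second nut like nut_a, on the other side of the disc; leave it there
- washers: loose stack of washers, 64 mm in diameter, 20 mm tall, on the far side of the bench, origin at the centre of its underside; leave it there
- bolt_box: loose open cardboard box of bolts, 120 x 200 mm, 65 mm tall, at the robot's left, origin at the centre of its underside; leave it there
Mind the look-alikes: they are no part of the job. There is more than one size of the mallet; the job needs the larger.

How it is judged:
On the way, in this order (a step that is already met when the one before it is completed fails the run):
1. the mallet is lifted off the mat (height (world z) of mallet_face above 0.03 m), for 0.1 s.
2. the lock pin is driven fully down (value of joint lock_pin above 0.013 m), for 0.2 s.
3. the mallet is back on the mat and let go (contact force between mallet and mat above 1 N and contact force between the fingers and mallet below 0.3 N and linear speed of mallet below 0.03 m/s), for 0.2 s.
4. the plunger is pulled fully up by the gripper (value of joint plunger above 0.016 m and contact force between the fingers and plunger above 2 N), for 0.3 s.
At the end, for the whole second after the job is handed in: The plunger is held by the gripper's fingers at least 16 mm up of its 20 mm travel, the lock pin is at least 13 mm down of its 16 mm, and the mallet rests on the mat, not touched by the robot (all of step 3 and all of step 4 and value of joint lock_pin above 0.013 m and contact force between the arm and mallet below 0.3 N and contact force between mallet and plunger below 0.3 N); the arm keeps its last pose, push and grip.
It fails at once if the robot pushes the lock pin itself instead of using the mallet (contact force between any of the fingers, the arm and lock_pin above 1 N).
It fails at once if the plunger is pulled before the lock pin is down (value of joint plunger above 0.008 m and value of joint lock_pin below 0.012 m).
It fails at once if a nut, the washers or the box of bolts is shifted by more than 25 mm (distance of any of nut_a, nut_b, washers, bolt_box from where it was at the start of the episode above 0.025 m).
It also fails if it takes over 59 s, if anything falls off the work surface, if the arm or the gripper's body presses on something with over 40 N, if the wrist force passes 120 N, or if a joint passes its speed limit or range.

### The arm

A 7-joint arm with a two-finger parallel gripper is mounted at the origin on the work surface. World frame = base frame: x ahead of the robot, y to its left, z up, the work surface at z = 0. Lengths are in m, angles in rad, forces in N, time in s.
With the tool pointing down it reaches from about 0.35 to 0.9 m from the base axis. Payload 19.9 kg.
Tool frame: the origin (TCP) lies between the finger pads; the fingertips stand 19 mm ahead of it and the grasp point (between the pads) is the TCP; z points along the fingers, y is the direction in which the jaws open and shut (so a half turn about z gives the same grasp; the last joint's range is limited). The gripper opens to 94 mm and grips with 3 to 60 N. Pads are 16 mm wide; open, the fingers measure 119 mm over their backs; the gripper's body (75 mm by 177 mm) begins 78 mm behind the grasp point.
Start: joints at [1.089, 0.417, -0.01, 1.614, 0.005, 1.111, -0.053], TCP at [0.267, -0.565, 0.224] pointing down, gripper open.
Joint ranges: [-2.81, 2.81], [-0.39, 2.02], [-1.27, 1.25], [0.06, 2.57], [-1.19, 4.33], [0.19, 2], [-2.82, 2.82]. Speed limits (rad/s): [1.89, 1.89, 2.39, 2.39, 3.01, 3.01, 3.01].

### API

Orientations are given as a 3x3 rotation matrix whose columns are the frame's x, y, z axes.
In Python, from rig import robot gives the robot as it stands. Calls block until the motion is done:
- robot.move_ptp(position, orientation): joint-space move of the TCP to a pose.
- robot.move_linear(position, velocity=0.15, frame=None, threshold=None): straight line of the TCP; frame=None keeps the orientation; velocity is the mean speed in m/s. With threshold (N) it stops when the force on the tool has changed by that much, and returns True; else False.
- robot.goto_joints(angles): joint-space move.
- robot.gripper_to(opening): finger opening in m; the grip force is fixed at half the most; returns when the fingers have stopped.
- robot.pause(seconds).
- robot.ik(position, orientation): joint angles nearest the present ones, or None.
- robot.get_state(): the state.
- robot.grab_frame(name): name is "side" or "top" or "wrist"; returns the picture (420x560x3 uint8, red, green, blue); there is no depth.
- robot.camera_info(name): a dict with "fx", "fy", "cx", "cy" (pixels), "rvec" (rotation vector, rad) and "tvec" (3), from world to camera coordinates, as OpenCV has them. Camera axes: x right, y down, z forward; pixel columns grow to the right and rows downward; lengths in m; the calibration is good to about 2 mm. A picture is of the moment at which its call begins: read the wrist's pose just before it. camera_info takes no time and is no camera call; for the wrist camera it gives the pose at the moment of the call.
A pose or a line that the arm cannot do raises robot.PlanningError and nothing moves.
- robot.sign_off(): hands the job in, once; it reports no verdict.
The state is a dict: "time": time; "qpos": joint angles; "joint_vel": joint speeds; "effort": joint torques, N m; "ee_pos": TCP position; "tool_rot": TCP orientation; "force": force on the tool from outside, world axes, zero at the start; "moment": the same for the moment, N m; "opening": finger opening in m.
Only numpy, scipy, OpenCV 4.12 (cv2) and the standard library are available. Lean on these libraries where they do the work, as an engineer would, in place of code of your own. Each camera call takes 0.05 s, during which the arm holds its last target.

## Working session

There is one attempt and no reset: what is moved stays moved. The work goes in short steps, each a Python script; the robot and the scene stay as the last script left them, time stands still between calls to the robot, and variables do not carry over. Pictures are saved under pics/ and viewed, and the job is handed in when it is done.

```bash
ls; mkdir -p pics; python3 - <<'E'
from rig import robot
import cv2
for n in ["side","top","wrist"]:
    f=robot.grab_frame(n); cv2.imwrite(f"pics/{n}0.png",f[:,:,::-1])
    c=robot.camera_info(n); print(n,c)
s=robot.get_state(); print(s)
E
```

```text
pics
side {'fx': 426.94151382023585, 'fy': 426.94151382023585, 'cx': 285.45299876282036, 'cy': 204.99129501798612, 'rvec': array([ 0.20993141, -2.81405409,  1.24901331]), 'tvec': array([0.67825018, 0.09857298, 1.16970509])}
top {'fx': 452.72137807539843, 'fy': 452.72137807539843, 'cx': 282.01607623197543, 'cy': 202.99935917755747, 'rvec': array([ 2.15626089, -2.13723144,  0.12467991]), 'tvec': array([0.12238601, 0.67219361, 1.13410615])}
wrist {'fx': 334.8023417318237, 'fy': 334.8023417318237, 'cx': 278.15579719745807, 'cy': 214.43276206656714, 'rvec': array([-2.47220459,  1.56936958,  0.19185504]), 'tvec': array([-0.62489541, -0.02498178,  0.38882137])}
{'time': 0.15, 'qpos': array([ 1.08849736,  0.41785975, -0.01028101,  1.61398574,  0.00469582,
        1.11071029, -0.05300816]), 'joint_vel': array([ 0.00107852, -0.00244545, -0.0008242 , -0.00195473,  0.00125481,
        0.00033474,  0.00038033]), 'effort': array([-9.95015603e-05, -8.51526618e+01,  6.38232473e-01, -4.26132667e+01,
       -4.88944456e-02,  1.71153434e-02,  1.01776386e-04]), 'ee_pos': array([ 0.26653875, -0.56503504,  0.22397589]), 'tool_rot': array([[ 9.04420715e-01,  4.26641472e-01, -4.74671145e-04],
       [ 4.26641728e-01, -9.04420355e-01,  8.11114512e-04],
       [-8.32471564e-05, -9.36103284e-04, -9.99999558e-01]]), 'force': array([-0.00845257, -1.08522962, -0.71703877]), 'moment': array([0.01139648, 0.02479247, 0.00175299]), 'opening': 0.0943681274606563}
```

View pics/side0.png

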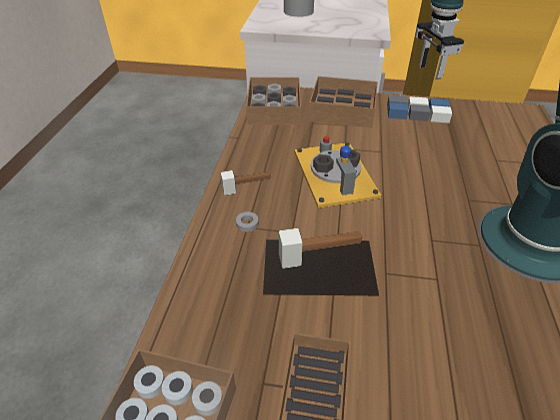

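View pics/top0.png

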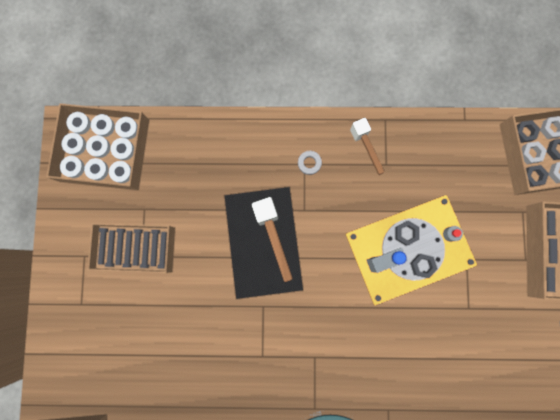

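View pics/wrist0.png

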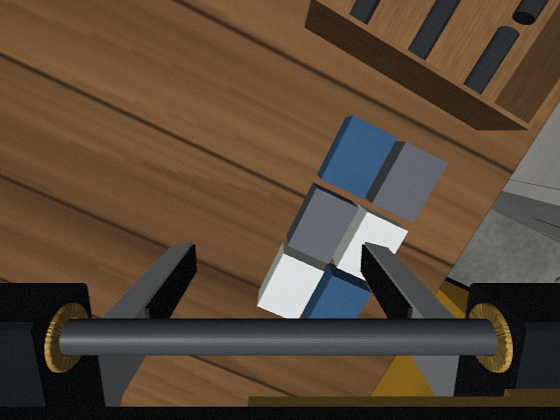

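The top view shows two mallets. One is on the black mat (head at about (265,210), handle end at about (288,279)). A smaller one lies off the mat (head at (362,128), handle end at (381,172)). The larger one on the mat fits the description. I'll confirm it with an enlarged crop.

```bash
cat > h.py <<'E'
import numpy as np, cv2
from rig import robot
def cam(n,info=None):
    c=info or robot.camera_info(n); K=np.array([[c['fx'],0,c['cx']],[0,c['fy'],c['cy']],[0,0,1.]])
    return K,cv2.Rodrigues(np.array(c['rvec']))[0],np.array(c['tvec']),c
def ray(n,uv,z,info=None):
    K,R,t,_=cam(n,info); d=R.T@np.linalg.solve(K,[uv[0],uv[1],1.]); o=-R.T@t
    return o+d*(z-o[2])/d[2]
def proj(n,P,info=None):
    K,R,t,c=cam(n,info); return cv2.projectPoints(np.float64(P).reshape(-1,3),np.float64(c['rvec']),np.float64(c['tvec']),K,None)[0].reshape(-1,2)
def save(f,name,crop=None,s=1):
    if crop: f=f[crop[1]:crop[3],crop[0]:crop[2]]
    cv2.imwrite('pics/'+name,cv2.resize(f[:,:,::-1],None,fx=s,fy=s,interpolation=cv2.INTER_CUBIC))
E
python3 - <<'E'
import cv2
f=cv2.imread('pics/top0.png')[:,:,::-1]
from h import *
save(f,'topcrop_m.png',(215,110,395,305),3)
save(f,'topcrop_f.png',(340,190,480,310),5)
g=cv2.imread('pics/side0.png')[:,:,::-1]
save(g,'sidecrop.png',(255,125,395,305),3.3)
E
```

```text
(no output)
```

View pics/topcrop_m.png

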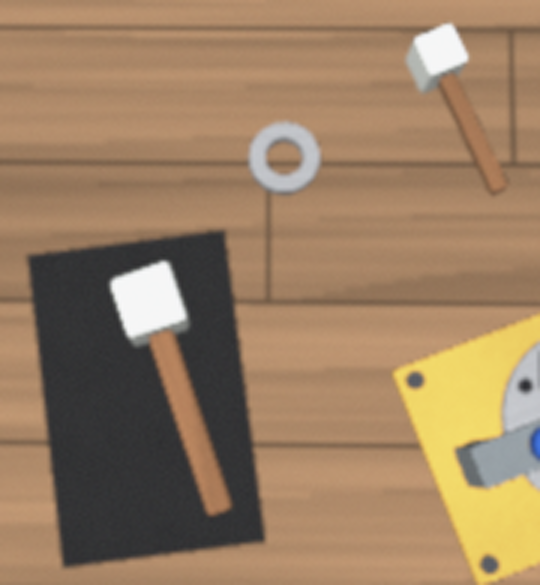

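View pics/topcrop_f.png

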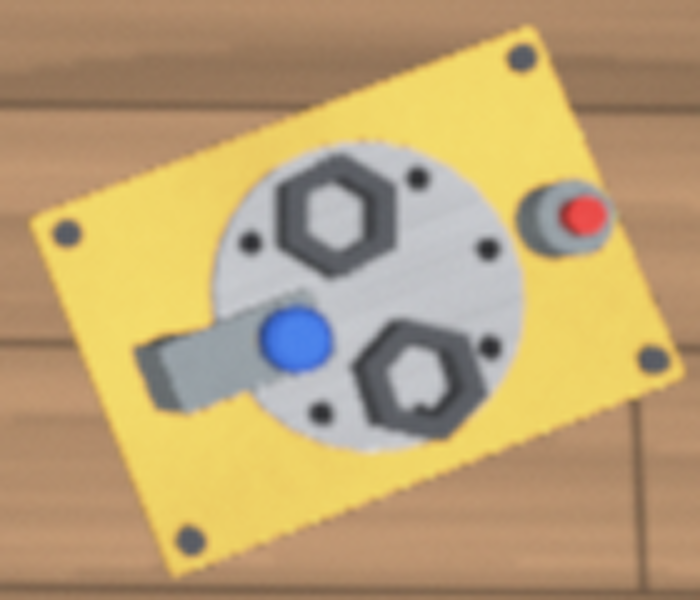

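View pics/sidecrop.png

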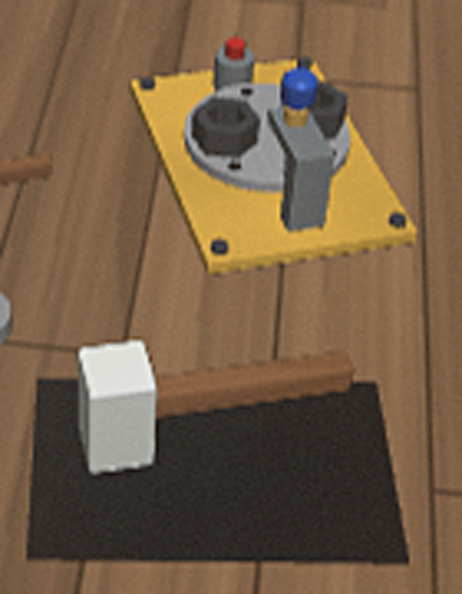

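The crop confirms it. The mallet on the mat has the bigger head (about 20 px against 15 px) and the longer handle. The yellow base, blue knob (399,258) and red cap (457,233) are also clear. Next I'll compute the poses.

```bash
cat > fit.py <<'E'
from h import *
from scipy.optimize import least_squares
def U(p,s,o): return (np.array(p,float)+.5)/s-.5+np.array(o)
M=lambda p:U(p,3,(215,110)); F=lambda p:U(p,5,(340,190)); S=lambda p:U(p,3.3,(255,125))
if __name__=='__main__':
    for p in [(110,280),(169,261),(188,320),(133,338)]: print('head',ray('top',M(p),.094).round(4))
    for p in [(207,517),(232,507)]: print('hend',ray('top',M(p),.067).round(4))
    h=np.array([ray('top',M(p),.016) for p in [(30,218),(533,25),(687,377),(174,578)]]); print('base',h.round(4), h.mean(0), [np.linalg.norm(h[i]-h[(i+1)%4]) for i in range(4)])
    print('knob',ray('top',F((297,338)),.146),'pin',ray('top',F((584,215)),.072))
    h=np.array([ray('top',F(p),.016) for p in [(30,218),(533,25),(687,377),(174,578)]]);print('base',h.round(4), h.mean(0), [np.linalg.norm(h[i]-h[(i+1)%4]) for i in range(4)])
    c=h.mean(0); y=(h[0]+h[3]-h[1]-h[2]);yaw=np.arctan2(-y[0],y[1]);print('yaw',yaw)
    def W(x,yw,P): 
        c_,s_=np.cos(yw),np.sin(yw); P=np.array(P,float); return np.c_[x[0]+c_*P[:,0]-s_*P[:,1],x[1]+s_*P[:,0]+c_*P[:,1],P[:,2]]
    mp=np.array([ray('top',M(p),.004) for p in [(28,256),(223,231),(264,540),(64,566)]]); print('mat',mp.round(4),mp.mean(0))
    w=W(c,yaw,[[0,-110e-3,.074],[0,.066,.133],[0,0,0]]); print('model pin/knob',w.round(4))
    # side view observations
    print('side pin',proj('side',w[:2]), S((235,42)),S((299,82)))
    # mallet fit from top and side
    top=[M(p) for p in [(110,280),(169,261),(188,320),(133,338),(207,517),(232,507)]]
    sd=[S(p) for p in [(78,347),(140,340),(155,378),(86,388),(92,473),(153,466)]]
    def f(q):
        c_,s_=np.cos(q[2]),np.sin(q[2]); 
        def w(P): return W(q,q[2],P)
        # x towards head ; handle at -x
        a,b=.026,.026
        P=w([[a,b,.094],[a,-b,.094],[-a,-b,.094],[-a,b,.094],[-.186,.011,.067],[-.186,-.011,.067]])
        Q=w([[a,-b,.094],[-a,-b,.094],[-a,b,.094],[a,b,.094],[a,b,.004],[-a,b,.004]])
        r1=proj('top',P)-top; r2=proj('side',Q)-sd
        return r1,r2
    hd=np.array([ray('top',M(p),.094) for p in [(110,280),(169,261),(188,320),(133,338)]]).mean(0); he=np.array([ray('top',M(p),.067) for p in [(207,517),(232,507)]]).mean(0)
    d=hd-he; x0=[hd[0],hd[1],np.arctan2(d[1],d[0])]; print(x0)
    r=least_squares(lambda q:np.r_[f(q)[0].ravel(),f(q)[1].ravel()],x0,loss='soft_l1')
    print('mallet',r.x, f(r.x)[0].round(1).tolist(),f(r.x)[1].round(1).tolist())
    np.set_printoptions(suppress=True)
E
python3 fit.py
```

```text
head [0.664  0.2042 0.094 ]
head [0.6804 0.1553 0.094 ]
head [0.6311 0.1389 0.094 ]
head [0.6158 0.1843 0.094 ]
hend [0.4692 0.1219 0.067 ]
hend [0.4776 0.1012 0.067 ]
base [[ 0.7297  0.2836  0.016 ]
 [ 0.911  -0.1697  0.016 ]
 [ 0.5925 -0.2973  0.016 ]
 [ 0.4147  0.1505  0.016 ]] [ 0.66199801 -0.00823714  0.016     ] [np.float64(0.48827254271598236), np.float64(0.34316018052457203), np.float64(0.48180202159715085), np.float64(0.3419633229820988)]
knob [ 0.53237295 -0.14751311  0.146     ] pin [ 0.59609494 -0.31030527  0.072     ]
base [[ 0.5958 -0.0399  0.016 ]
 [ 0.7009 -0.308   0.016 ]
 [ 0.516  -0.3809  0.016 ]
 [ 0.4104 -0.1126  0.016 ]] [ 0.55576254 -0.21035164  0.016     ] [np.float64(0.2879667231076965), np.float64(0.1987867264050324), np.float64(0.28834755008303103), np.float64(0.19915965242361547)]
yaw 0.3742635693243384
mat [[0.6971 0.2862 0.004 ]
 [0.7212 0.1105 0.004 ]
 [0.4472 0.0725 0.004 ]
 [0.423  0.2474 0.004 ]] [0.5721159  0.17914607 0.004     ]
model pin/knob [[ 0.596  -0.3127  0.074 ]
 [ 0.5316 -0.1489  0.133 ]
 [ 0.5558 -0.2104  0.    ]]
side pin [[326.2073653  137.22257276]
 [345.3309805  152.64650452]] [325.86363636 137.37878788] [345.25757576 149.5       ]
[np.float64(0.6478167081069862), np.float64(0.1706593630745662), np.float64(0.326789037257606)]
mallet [0.64939059 0.16990207 0.32139209] [[0.6, -0.7], [0.7, -0.7], [0.8, -0.7], [-0.8, -0.3], [0.1, -0.1], [0.2, 0.5]] [[-0.3, -0.2], [1.3, -0.6], [1.0, 2.9], [0.7, 2.6], [-1.0, 0.8], [0.5, 0.2]]
```

Measured sizes agree with the description: mat 277 x 177 mm, base 288 x 199 mm, head about 51 mm. Results:
- **Mallet face:** about (0.649, 0.170), yaw 0.32
- **Pin:** (0.596, -0.312)
- **Knob:** (0.532, -0.148)

Now I'll go above the grip.

```bash
cat >> h.py <<'E'
def Rz(yaw):
    c,s=np.cos(yaw),np.sin(yaw); x=np.array([c,s,0]); z=np.array([0,0,-1.]); return np.c_[x,np.cross(z,x),z]
MF=np.array([.6488,.1702]); MY=.3225; GR=.054   # grip 54 mm from the head axis
PIN=np.array([.596,-.3115]); KNOB=np.array([.532,-.148])
def u(y): return np.array([np.cos(y),np.sin(y)])
E
python3 - <<'E'
from h import *
g=MF-GR*u(MY)
robot.move_ptp([.35,-.3,.32],Rz(MY))
robot.move_ptp([*g,.20],Rz(MY))
i=robot.camera_info('wrist'); f=robot.grab_frame('wrist'); save(f,'w1.png')
print(robot.get_state()['ee_pos'],robot.get_state()['time'])
a,b=.026,.026
P=[]
for p in [(a,b,.094),(a,-b,.094),(-a,-b,.094),(-a,b,.094),(-.186,.011,.067),(-.186,-.011,.067)]:
    x=u(MY)*p[0]+np.array([-u(MY)[1],u(MY)[0]])*p[1]+MF; P.append([*x,p[2]])
print(proj('wrist',P,i).round())
E
```

```text
[0.59788552 0.15188199 0.20018429] 3.25
[[242. 116.]
 [310. 116.]
 [309. 184.]
 [244. 184.]
 [266. 339.]
 [288. 339.]]
```

View pics/w1.png

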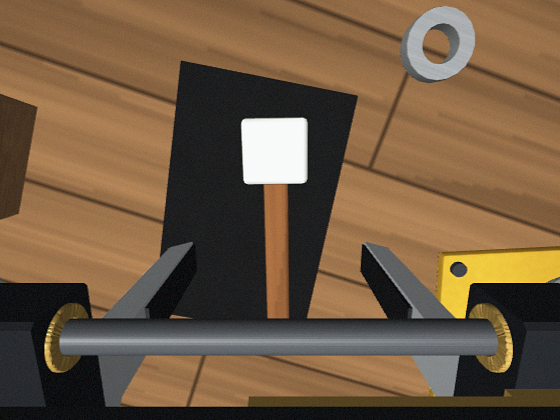

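The wrist view shows the head at (241..307, 118..184), within about 2 px of the prediction, and the handle is centred between the jaws. Descending to grip.

```bash
python3 - <<'E'
from h import *
g=MF-GR*u(MY)
print(robot.move_linear([*g,.054],velocity=.12,threshold=8))
print(robot.get_state()['ee_pos'])
robot.gripper_to(0.0)
s=robot.get_state(); print(s['opening'],s['force'],s['time'])
robot.move_linear([*g,.13],velocity=.1)
robot.pause(.2)
s=robot.get_state(); print(s['opening'],s['force'],s['moment'],s['time'],s['ee_pos'])
save(robot.grab_frame('side'),'s2.png',(235,125,395,325),3)
save(robot.grab_frame('wrist'),'w2.png')
E
```

```text
False
[0.59797802 0.15323231 0.05471175]
0.021379908407295246 [-0.55015995  0.1576988  -0.1680577 ] 5.725
0.021484134144682563 [ 0.5069259   0.84978144 -2.84337629] [-0.12497459  0.10767413 -0.0014056 ] 6.8333 [0.59731315 0.15305295 0.12942142]
```

View pics/s2.png

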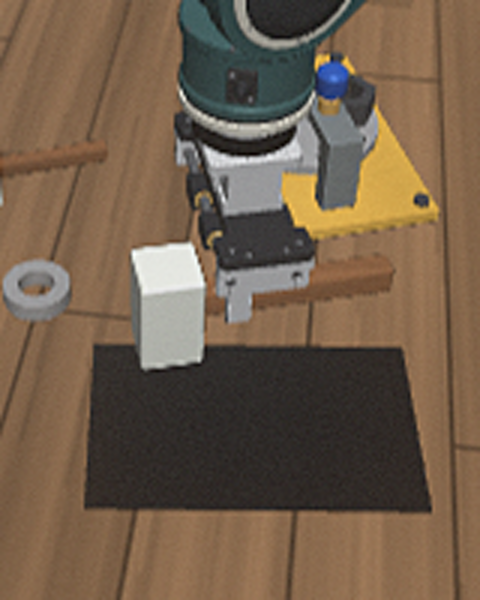

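View pics/w2.png

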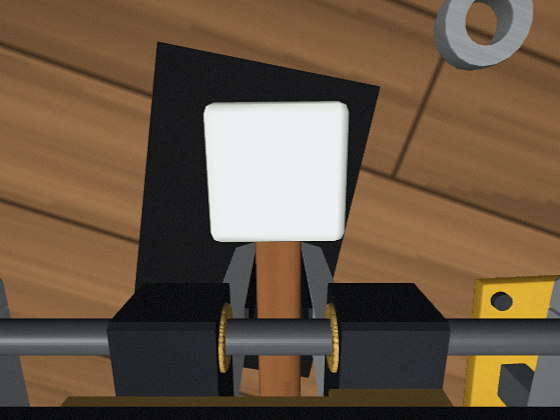

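The mallet is held level, with about 0.29 kgf on the tool. Carrying it over the pin.

```bash
cat >> h.py <<'E'
PY=-.1; TP=PIN+(.008-GR)*u(PY)
E
python3 - <<'E'
from h import *
g=MF-GR*u(MY)
robot.move_linear([*g,.26],velocity=.25)
robot.move_ptp([*TP,.26],Rz(PY))
robot.move_linear([*TP,.15],velocity=.15)
robot.pause(.2)
s=robot.get_state(); print(s['opening'],s['force'],s['moment'],s['time'],s['ee_pos'],TP)
save(robot.grab_frame('side'),'s3.png',(265,85,425,215),4.5)
save(robot.grab_frame('top'),'t3.png',(340,170,500,310),4.)
E
```

```text
0.02201887429129502 [-0.24307598 -0.29805978 -4.17968027] [ 0.02509598  0.15291555 -0.0404578 ] 10.375 [ 0.55058328 -0.30709523  0.1508484 ] [ 0.55022981 -0.30690766]
```

View pics/s3.png

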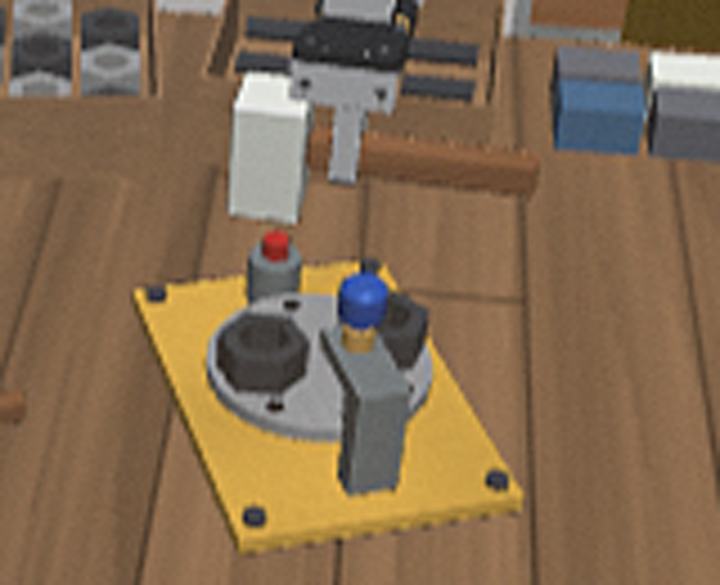

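View pics/t3.png

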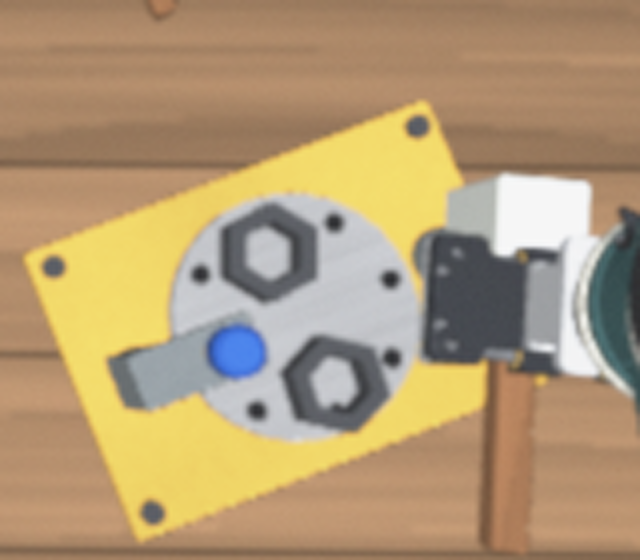

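The head sits over the pin as planned, offset about 8 mm towards the handle. Striking.

```bash
python3 - <<'E'
from h import *
r=robot.move_linear([*TP,.106],velocity=.3,threshold=60)
s=robot.get_state(); print(r,s['opening'],s['force'],s['moment'],s['time'],s['ee_pos'])
save(robot.grab_frame('side'),'s4.png',(265,85,425,215),4.5)
robot.move_linear([*TP,.15],velocity=.15)
robot.pause(.2)
s=robot.get_state(); print(s['opening'],s['force'],s['moment'],s['time'],s['ee_pos'])
save(robot.grab_frame('side'),'s5.png',(265,85,425,215),4.5)
E
```

```text
False 0.021956016946345427 [ 1.23092339 -0.16401792 -2.51736975] [ 0.05896803  0.10886614 -0.040864  ] 10.775 [ 0.5496761  -0.30655973  0.10564623]
0.02170674160230236 [-0.2598506  -0.20236384 -3.52501879] [0.04377558 0.13324613 0.01669483] 11.4667 [ 0.54977473 -0.3067088   0.14905911]
```

View pics/s4.png

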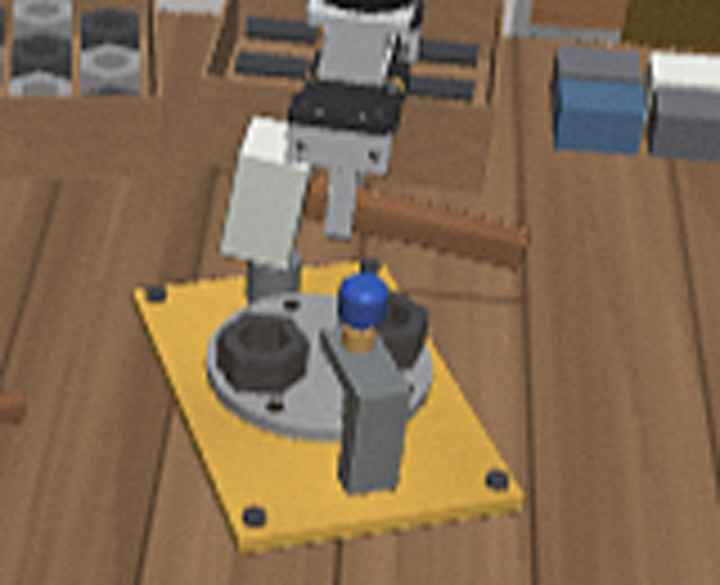

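View pics/s5.png

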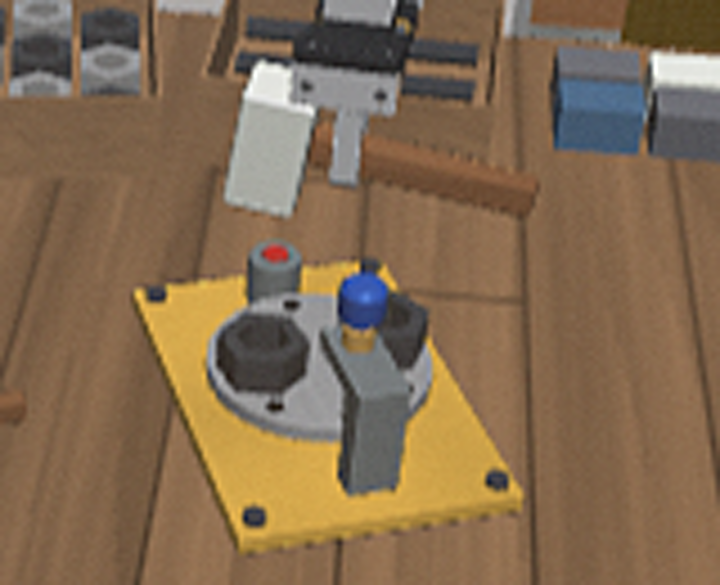

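```bash
python3 - <<'E'
from h import *
for z in [.074,.072,.07,.062,.06,.058,.055]:
    p=proj('side',[*PIN,z])[0]; print(z,((p-[265,85]+.5)*4.5-.5).round(1))
def red(fn,s,o):
    f=cv2.imread('pics/'+fn).astype(int); m=((f[:,:,2]>170)&(f[:,:,1]<90)&(f[:,:,0]<90)).astype(np.uint8)
    n,l,st,c=cv2.connectedComponentsWithStats(m)
    for i in range(1,n):
        if st[i,4]>30*s*s/20: print(fn,st[i],c[i],(c[i]+.5)/s-.5+o)
red('s3.png',4.5,np.array([265,85]));red('s5.png',4.5,np.array([265,85]))
red('side0.png',1,np.array([0,0]))
E
```

```text
0.074 [277.  237.7]
0.072 [276.8 240. ]
0.07 [276.7 242.3]
0.062 [275.9 251.4]
0.06 [275.7 253.7]
0.058 [275.5 256. ]
0.055 [275.3 259.4]
s3.png [266 232  21  13 229] [276.26200873 238.09606987] [326.00266861 137.52134886]
s5.png [266 246  21  14 224] [275.64285714 252.54017857] [325.86507937 140.73115079]
side0.png [324 137   5   2  10] [326.  137.5] [326.  137.5]
```

The blow drove the pin down 12.6 ± 2 mm, leaving the cap at about z 61 mm. The mallet slipped about 8° in the jaws. That is too close to the 13 mm limit, so I'll tilt the tool to level the head and strike once more, a little deeper.

```bash
cat >> h.py <<'E'
from scipy.spatial.transform import Rotation as Ro
def Rt(yaw,th): return Ro.from_rotvec(th*np.array([-np.sin(yaw),np.cos(yaw),0])).as_matrix()@Rz(yaw)
E
python3 - <<'E'
from h import *
R=Rt(PY,np.radians(10))
robot.move_linear([*TP,.15],velocity=.1,frame=R)
save(robot.grab_frame('side'),'s6.png',(265,85,425,215),4.5)
r=robot.move_linear([*TP,.104],velocity=.35,threshold=70)
robot.pause(.15)
s=robot.get_state(); print(r,s['opening'],s['force'],s['moment'],s['time'],s['ee_pos'])
save(robot.grab_frame('side'),'s7.png',(265,85,425,215),4.5)
robot.move_linear([*TP,.16],velocity=.15)
robot.pause(.1)
s=robot.get_state(); print(s['opening'],s['force'],s['moment'],s['time'],s['ee_pos'])
save(robot.grab_frame('side'),'s8.png',(265,85,425,215),4.5)
def red(fn,s,o):
    f=cv2.imread('pics/'+fn).astype(int); m=((f[:,:,2]>170)&(f[:,:,1]<90)&(f[:,:,0]<90)).astype(np.uint8)
    n,l,st,c=cv2.connectedComponentsWithStats(m)
    for i in range(1,n):
        if st[i,4]>30*s*s/20: print(fn,st[i],c[i])
red('s6.png',4.5,0); red('s8.png',4.5,0)
E
python3 -c "
import cv2,numpy as np
cv2.imwrite('pics/s678.png',np.hstack([cv2.imread(f'pics/s{i}.png')[:330,150:410] for i in (6,7,8)]))"
```

```text
False 0.022135832180577852 [ 0.67602783  0.12598506 -3.70376929] [ 0.03092641 -0.13096256 -0.01671004] 12.3333 [ 0.55069357 -0.30714577  0.10571122]
0.02172921478890598 [ 0.38215363 -0.31323874 -3.57824989] [ 0.02389626 -0.18878706  0.01548622] 13.0083 [ 0.54964397 -0.30678352  0.15889475]
s6.png [266 246  21  14 223] [275.68609865 252.64125561]
s8.png [266 246  21  13 216] [275.73148148 252.5       ]
```

View pics/s678.png

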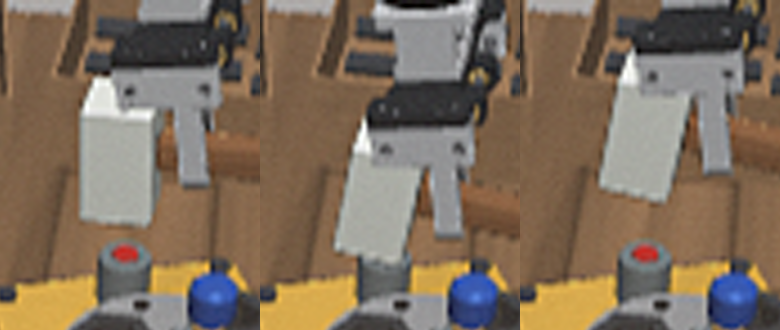

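```bash
python3 - <<'E'
from h import *
f=robot.grab_frame('side'); g=f[125:165,305:350]
cv2.imwrite('pics/pinz.png',cv2.resize(g[:,:,::-1],None,fx=14,fy=14,interpolation=cv2.INTER_LANCZOS4))
for z in [.055,.058,.061]: print(z,((proj('side',[*PIN,z])[0]-[305,125]+.5)*14-.5).round(1))
th=np.linspace(0,2*np.pi,9)
E
```

```text
0.055 [297.5 248. ]
0.058 [298.3 237.5]
0.061 [299.2 226.8]
```

View pics/pinz.png

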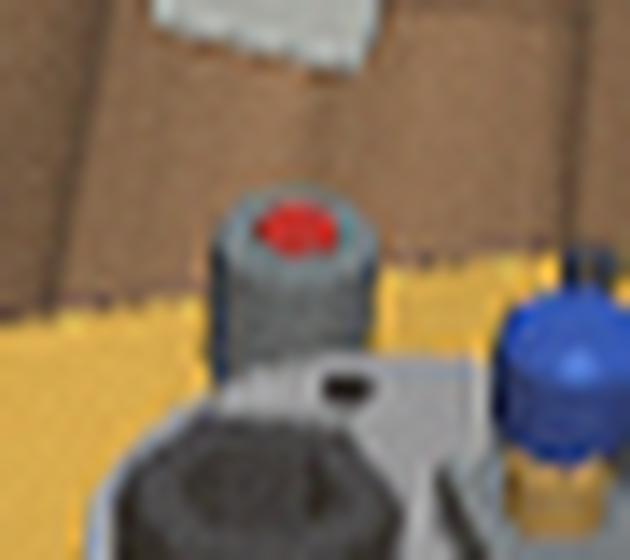

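In the zoomed side view the red cap, centred at about (298,230) in the crop, lies nearly level with the boss top with a clear rim behind it, so the pin looks fully down. I'll confirm with an oblique wrist view, with the mallet moved aside, before giving the mallet up.

```bash
python3 - <<'E'
from h import *
robot.move_linear([.55,-.43,.19],velocity=.25)
robot.pause(.1)
i=robot.camera_info('wrist'); f=robot.grab_frame('wrist'); save(f,'w9.png')
K,R,t,_=cam('wrist',i); print(-R.T@t, robot.get_state()['time'])
for z in [.055,.058,.061]: print(z,proj('wrist',[*PIN,z],i))
import pickle; pickle.dump({k:np.array(v) if not isinstance(v,float) else v for k,v in i.items()},open('w9.pkl','wb'))
E
```

```text
[ 0.64579282 -0.43877738  0.33492135] 13.9167
0.055 [[132.94593124 146.58773658]]
0.058 [[131.51782678 147.38733823]]
0.061 [[130.06130625 148.20285016]]
```

View pics/w9.png

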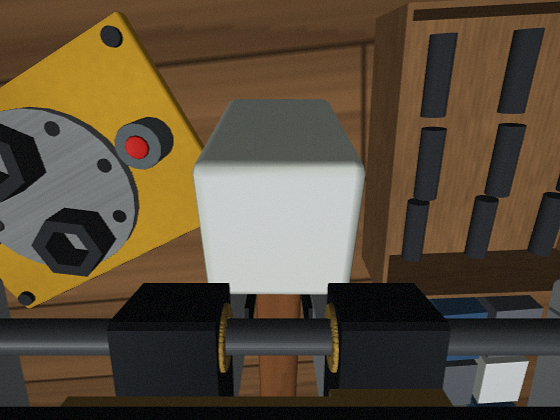

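```bash
python3 - <<'E'
from h import *
import pickle
i=pickle.load(open('w9.pkl','rb'))
f=cv2.imread('pics/w9.png'); 
m=((f[:,:,2]>150)&(f[:,:,1]<80)&(f[:,:,0]<80)).astype(np.uint8)
c=cv2.findContours(m,0,cv2.CHAIN_APPROX_NONE)[0]; c=max(c,key=cv2.contourArea); print(cv2.fitEllipse(c))
g=cv2.resize(f[105:185,95:195],None,fx=7,fy=7,interpolation=cv2.INTER_CUBIC)
# overlay: fit PIN from red centre at z .058; draw boss ring z=.055 and .. hypotheses
th=np.linspace(0,2*np.pi,60)
e=cv2.fitEllipse(c)[0]
for z,col in [(.058,(0,255,0)),(.062,(255,0,255))]:
    p=ray('wrist',e,z-.001,i)
    P=[[p[0]+.02*np.cos(a),p[1]+.02*np.sin(a),.055] for a in th]
    q=((proj('wrist',P,i)-[95,105]+.5)*7-.5).astype(np.int32)
    cv2.polylines(g,[q],True,col,1); print(z,p)
cv2.imwrite('pics/w9z.png',g)
E
```

```text
((135.7108154296875, 147.22767639160156), (18.9480037689209, 22.45721435546875), 130.41357421875)
0.058 [ 0.59560199 -0.31455535  0.057     ]
0.062 [ 0.59632436 -0.31634323  0.061     ]
```

View pics/w9z.png

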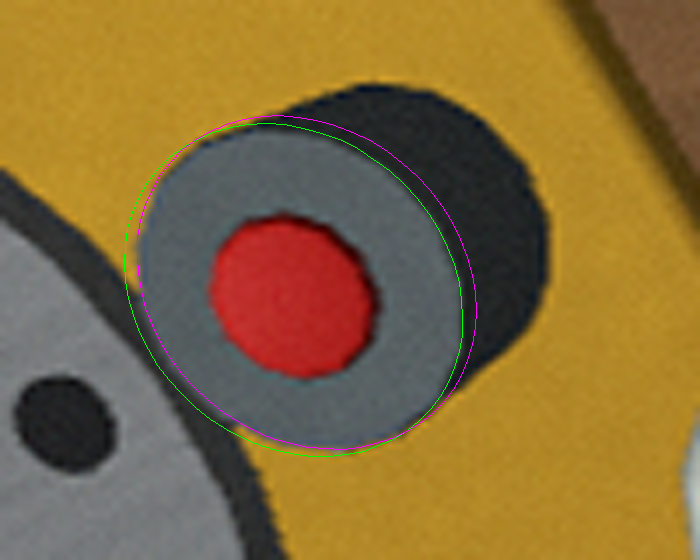

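The wrist view puts the cap top at about z 58.5–59.5 mm, so the pin is 14.5–15.5 mm down. That clears the 13 mm limit, and the second blow met its stop. Now I'll carry the mallet back and measure its tilt above the mat.

```bash
python3 - <<'E'
from h import *
g=MF-GR*u(MY); R=Rt(MY,np.radians(18))
print(robot.ik([*g,.06],R))
robot.move_linear([.55,-.43,.29],velocity=.25)
robot.move_ptp([*g,.27],R)
robot.move_linear([*g,.10],velocity=.2)
robot.pause(.2)
s=robot.get_state(); print(s['ee_pos'],s['opening'],s['force'],s['time'])
f=robot.grab_frame('side'); cv2.imwrite('pics/s10.png',f[:,:,::-1]); save(f,'s10z.png',(255,175,405,315),5)
E
```

```text
[ 0.1354246   0.87797324 -0.70360894  1.46486667  0.49809612  1.32228056
 -1.91490916]
[0.59799319 0.15326075 0.10095952] 0.021868191232686678 [ 1.06403589 -0.793344   -3.50313253] 17.7667
```

View pics/s10z.png

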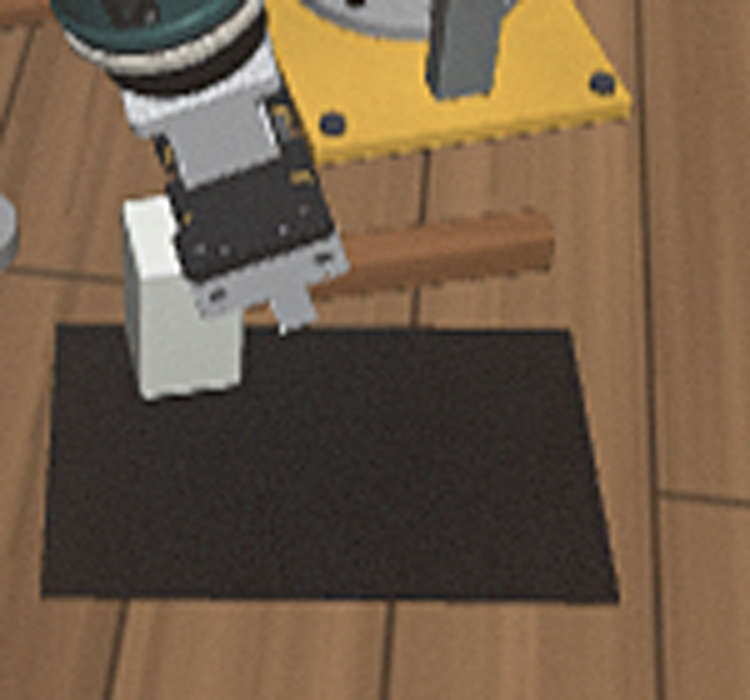

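```bash
python3 - <<'E'
from h import *
T=np.array([.598,.15326,.10096])
for th in (-4,0,4):
    Rm=Ro.from_euler('ZY',[MY,np.radians(th)]).as_matrix()  # +: head down
    P=np.array([[GR+.026,.026,-.05],[GR-.026,.026,-.05],[GR+.026,.026,.04],[-.186+GR,.011,.013],[-.186+GR,.011,-.013]])
    print(th,((proj('side',P@Rm.T+T)-[255,175]+.5)*5).round().tolist())
E
```

```text
-4 [[128.0, 404.0], [231.0, 396.0], [141.0, 275.0], [552.0, 261.0], [542.0, 298.0]]
0 [[135.0, 411.0], [238.0, 398.0], [135.0, 284.0], [553.0, 248.0], [547.0, 285.0]]
4 [[142.0, 418.0], [245.0, 399.0], [129.0, 293.0], [553.0, 235.0], [550.0, 272.0]]
```

The mallet is level to within about 3°, head slightly down. Lowering to contact, then releasing.

```bash
python3 - <<'E'
from h import *
g=MF-GR*u(MY)
r=robot.move_linear([*g,.0555],velocity=.06,threshold=5)
s=robot.get_state(); print(r,s['ee_pos'],s['force'],s['time'])
robot.pause(.1)
robot.gripper_to(.06)
robot.pause(.3)
s=robot.get_state(); print(s['opening'],s['force'],s['time'])
save(robot.grab_frame('side'),'s11.png',(255,175,405,315),5)
E
```

```text
False [0.59774033 0.15320442 0.05580393] [ 0.3567632  -0.54420511 -3.35225976] 18.7083
0.06010665254795663 [-0.11536895  0.1528663   1.02523054] 19.8667
```

View pics/s11.png

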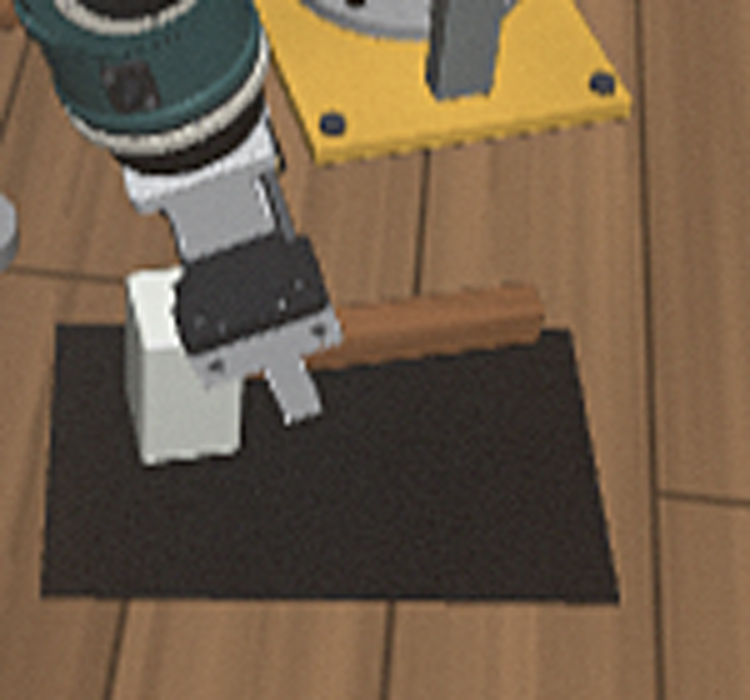

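The mallet is standing on the mat and released, with its handle level. Retracting and moving to hover over the plunger knob.

```bash
python3 - <<'E'
from h import *
g=MF-GR*u(MY)
robot.move_linear([*g,.28],velocity=.2)
import pickle
Rk=Rz(-.1)
robot.move_ptp([*KNOB,.28],Rk)
robot.gripper_to(.08)
robot.move_linear([*KNOB,.22],velocity=.2)
robot.pause(.1)
i=robot.camera_info('wrist'); f=robot.grab_frame('wrist'); save(f,'w12.png')
b=(f[:,:,2].astype(int)>120)&(f[:,:,0]<90)&(f[:,:,1]<140)
ys,xs=np.nonzero(b); print(xs.min(),xs.max(),ys.min(),ys.max(),b.sum())
print(proj('wrist',[[*KNOB,.148],[*KNOB,.118]],i), robot.get_state()['ee_pos'],robot.get_state()['time'])
f=robot.grab_frame('top'); save(f,'t12.png')
f=robot.grab_frame('side'); save(f,'s12.png')
E
```

```text
261 297 210 249 1100
[[277.61281758 230.55377129]
 [277.60588233 219.99686768]] [ 0.53271342 -0.14803697  0.22142225] 23.4917
```

View pics/w12.png

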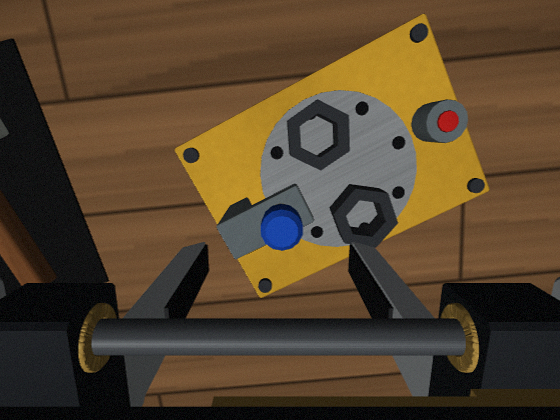

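View pics/s12.png

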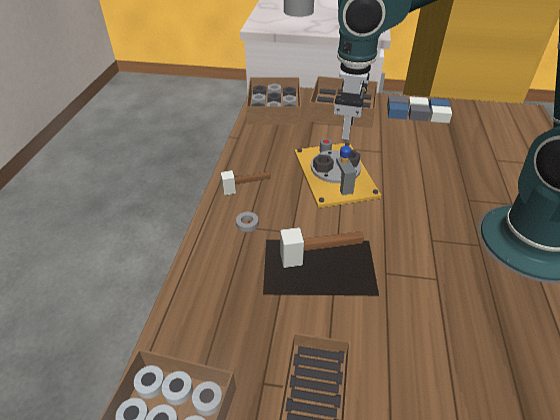

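The knob disc is centred at about (282,231) against a predicted (277.6,230.6), so it is about 3 mm towards -y. The mallet stands on the mat in the side view, head at (291,247). I'll correct for the offset, descend, grip and pull.

```bash
python3 - <<'E'
from h import *
K2=np.array([.5318,-.1507])
r=robot.move_linear([*K2,.136],velocity=.12,threshold=8)
s=robot.get_state(); print(r,s['ee_pos'],s['force'],s['time'])
assert not r
robot.gripper_to(0.0); robot.pause(.1)
s=robot.get_state(); print(s['ee_pos'],s['force'],s['opening'],s['time'])
save(robot.grab_frame('wrist'),'w13.png')
E
```

```text
False [ 0.53219214 -0.15065377  0.13661062] [-0.40763213  0.04204337  0.6349509 ] 24.4417
[ 0.53184928 -0.15036242  0.13601448] [0.27902087 4.14949043 1.27006359] 0.031039148270114565 25.3583
```

View pics/w13.png

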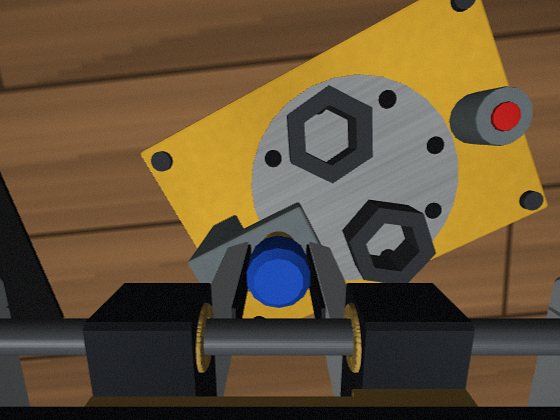

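The knob is gripped at 31 mm opening, centred at (278,277) between the jaws. Pulling up 19 mm.

```bash
python3 - <<'E'
from h import *
p=robot.get_state()['ee_pos']
K2=np.array([.5318,-.1507])
for dz in (.007,.0135,.0195):
    r=robot.move_linear([*K2,.136+dz],velocity=.03)
    s=robot.get_state(); print(r,s['ee_pos'],s['force'].round(2),s['opening'],s['time'])
robot.pause(.5)
s=robot.get_state(); print(s['ee_pos'],s['force'].round(2),s['opening'],s['time'])
save(robot.grab_frame('side'),'s14.png',(260,85,410,285),3)
save(robot.grab_frame('wrist'),'w14.png')
E
```

```text
False [ 0.53180262 -0.15034618  0.14279038] [ 3.01  4.92 -7.39] 0.03138066845465819 25.7917
False [ 0.53179907 -0.15035918  0.14919329] [ 4.69  4.3  -8.45] 0.03099926457632416 26.1583
False [ 0.53175768 -0.150366    0.15510628] [ 4.46  5.13 -8.86] 0.030850436360311626 26.5083
[ 0.53177118 -0.15036262  0.15500173] [ 5.19  5.24 -9.54] 0.03133368902859502 27.0083
```

View pics/s14.png

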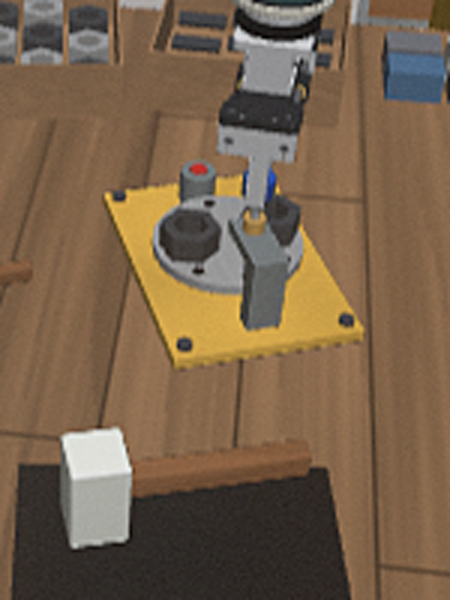

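View pics/w14.png

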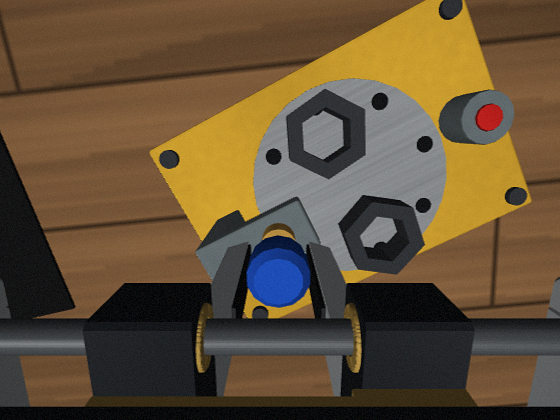

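```bash
python3 - <<'E'
from h import *
for n in ('w13','w14'):
    f=cv2.imread(f'pics/{n}.png').astype(int)
    b=((f[:,:,0]>130)&(f[:,:,2]<90)).astype(np.uint8)
    ys,xs=np.nonzero(b); print(n,xs.min(),xs.max(),ys.min(),ys.max(),b.sum(),xs.mean(),ys.mean())
    b=((f[:,:,0]>90)&(f[:,:,2]<70)).astype(np.uint8)
    ys,xs=np.nonzero(b); print(n,xs.min(),xs.max(),ys.min(),ys.max(),b.sum(),xs.mean(),ys.mean())
a,b=[cv2.imread(f'pics/{n}.png')[225:325,200:360] for n in ('w13','w14')]
cv2.imwrite('pics/cmp.png',cv2.resize(np.hstack([a,b]),None,fx=2.5,fy=2.5,interpolation=cv2.INTER_CUBIC))
E
```

```text
w13 247 302 249 307 2445 274.19877300613496 278.840899795501
w13 246 309 243 307 2965 277.9126475548061 277.3423271500843
w14 247 302 248 306 2441 274.1683736173699 278.5800901269971
w14 246 309 248 307 2954 277.8801624915369 277.13270142180096
```

View pics/cmp.png

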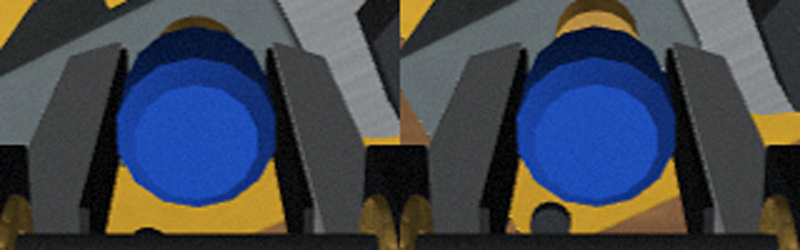

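The knob moved less than 0.3 px relative to the jaws during the pull, so there was no real slip and the plunger is about 19 mm up. The pin is down, the mallet is on the mat, and the nuts are unmoved in the wrist view. Handing in.

```bash
python3 - <<'E'
from h import *
s=robot.get_state(); print(s['ee_pos'],s['force'].round(2),s['opening'],s['time'])
robot.sign_off()
E
```

```text
[ 0.53179232 -0.15035256  0.15503741] [  4.17   4.81 -10.18] 0.030766205389419928 27.1083
the job is handed in; nothing more can be done
```

I knocked the lock pin down with the larger mallet, stood the mallet back on the mat, then pulled the plunger up about 19 mm. I handed in at 27.1 s, still holding it; sign-off gave no verdict.

- **Lock pin:** it took two blows. The first tilted the mallet about 8° in the jaws; the second did not move the pin further. The close wrist view put the cap at about 58.5–59.5 mm, or 14.5–15.5 mm down. The coarser side view read about 61 mm, only 13 mm down, but its calibration looked off by several millimetres at the boss. I trusted the wrist view; no sensor read the pin's travel directly.
- **Mallet:** I levelled the tilt before setting it down. The last side view shows it standing alone on the mat.
- **Plunger:** it is held at 31 mm opening with about 10 N of pull. Before-and-after wrist pictures show less than 0.5 mm of slip.
- **Other objects:** the nuts look unmoved in the last pictures. I did not measure their positions, or those of the washers and the bolt box, and the box was not checked in any picture.

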